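Reset the tripped breaker under the bench power box's push-latch flap

TASK

One of the four circuit breakers in the bench power box has tripped. Press the flap by its ribbed front edge to release its push latch and let it spring open, press the breaker button that stands up higher than the others fully in, then push the flap down again until it latches shut. Only touch and push: never pinch the flap or pull at its inner side, and leave the loose things on the bench where they are.

Things in the scene. Friction and masses are not known exactly. Their poses are not given: they have to be found in the camera images.
- power_box: Grey mains distribution box screwed to the bench, 190 (its x) by 300 (its y) by 90 mm high. Origin: centre of its underside; its front faces its own -x, z up. In its top, 55 mm to the +y side of its middle, a black flap 150 mm wide lies flush, hinged along its far (+x) edge and 107 mm long from hinge to front edge. Beside the flap: a mains socket 50 mm across, 4 mm high.
- flap (a joint): Flap angle in rad: 0 = shut, latched, flush; grows as it swings up and back. Push latch: pressed about 5 mm below flush at the front edge (to its stop at -0.046; about 5 N, 10 N makes sure) and let go, the shut flap is released and its spring swings it up in about 1 s to its stop at 1.5 (nearly upright), and keeps it there. Pushed down to the same stop and let go, it is caught at 0.
- flap_hinge (a point): Point on the hinge axis (which runs along the box's y) at the middle of the flap's width, 88 mm above the bench. The flap plate is 4 mm thick, half of it on either side of the plane through the axis.
- flap_press (a point): Point on the flap's outer face, in the middle of its width and of the ribbed pressing area, 88 mm from the hinge axis and 19 mm from the front edge; moves with the flap. When shut it is 90 mm above the bench.
- flap_edge (a point): Middle of the flap's front (free) edge, 107 mm from the hinge axis; moves with the flap. The spring, with a damper, resists closing with 1 to 4 N here; swing it down at no more than about 2 rad/s.
- recess_floor (a point): Centre of the aluminium floor, 64 mm above the bench, of the recess under the flap: 116 (box x) by 156 mm (box y), 26 mm deep. Four breakers stand on it in a row along the box's y, 33 mm apart, 67 mm to the front of the hinge axis.
- keeper_top (a point): Top middle of the black latch keeper, a guard 32 mm wide (box y) standing 15 mm high at the front of the recess floor; its rear face is 25 mm to the front of the line of breakers.
- flap_liner: Grey sheet, 70 by 130 by 2 mm, on the inner side of the flap (not to be pressed on: that would be pinching or pulling the flap). Its frame is that of the flap: origin in the middle of the hinge axis, with the flap shut axes as the box's.
- cb1 (a joint): Travel in m of the push-to-reset button of one breaker (its place in the row varies): about 0 to 0.0015 = tripped, standing up; 0.008 = fully in. Stiff (about 3 N), stays where it is left.
- cb2 (a joint): The same for another breaker.
- cb3 (a joint): The same for another breaker.
- cb4 (a joint): The same for another breaker.
- cb1_top (a point): Middle of the top of that breaker's round black button (11 mm across), which moves straight down when pressed. Out, it is 14 mm above the recess floor (78 mm above the bench); fully in, 6 mm (70 mm above the bench), 2 mm proud of its steel nut (17 mm across, 4 mm high, on a 21 mm flange).
- cb2_top (a point): The same for the second breaker.
- cb3_top (a point): The same for the third breaker.
- cb4_top (a point): The same for the fourth breaker.
- fuse_case: Loose clear-lidded plastic case, 36 by 52 by 20 mm, on the box's top on the right, beside the flap; origin at the centre of its underside. Leave alone.
- multimeter: Yellow handheld multimeter lying on its back to the right of the box, 190 by 92 by 43 mm (50 mm at the dial); origin at the centre of its underside. Leave alone.
- screwdriver: Black-handled screwdriver, 190 mm long, lying in front of the box, about 30 mm high. Leave alone.
- mug: White mug, 80 mm across, 92 mm high, to the left of the box; origin at the centre of its underside. Leave alone.
- cleaner_can: Spray can, 52 mm across, 165 mm high, to the right of the box, near its far end; origin at the centre of its underside. Leave alone.
- tape_roll: Black roll of tape lying flat, 64 mm across, 19 mm high, to the left of the box; origin at the centre of its underside. Leave alone.
- parts_carton: Small cardboard carton, 60 by 100 by 45 mm, behind the box; origin at the centre of its underside. Leave alone.

How it is judged:
By the outcome, as a careful person would: the job done as asked, in the order asked, and still so for the second after the job is handed in, with the robot touching nothing.
It also fails if it takes over 54 s, if anything falls off the work surface, if the arm or the gripper's body presses on something with over 40 N, if the wrist force passes 120 N, or if a joint passes its speed limit or range.

ROBOT

A 6-joint arm with a two-finger parallel gripper is mounted at the origin on the work surface. World frame = base frame: x ahead of the robot, y to its left, z up, the work surface at z = 0. Lengths are in m, angles in rad, forces in N, time in s.
With the tool pointing down it reaches from about 0.325 to 0.9 m from the base axis. Payload 3.5 kg.
Tool frame: the origin (TCP) lies at the very end of the fingers, on their centre line; the grasp point (between the pads) lies 19 mm behind it (r.grasp_offset is the distance from the TCP to the grasp point, in m); z points along the fingers, y is the line along which they close (so a half turn about z gives the same grasp; the last joint's range is limited). The gripper opens to 85 mm and grips with 20 to 120 N. Pads are 22 mm wide; open, the fingers measure 114 mm over their backs; the gripper's body (76 mm by 85 mm) begins 54 mm behind the grasp point. The pads swing forward as they close: fully open they stand 13 mm farther back than shut.
Start: joints at [-1.272, 0.276, -0.026, 1.268, 0, 1.467], TCP at [0.244, -0.575, 0.211] pointing down, gripper open.
Joint ranges: [-3.12, 3.12], [-0.85, 1.88], [-1.08, 1.24], [-1.95, 2.15], [-1.57, 1.53], [-3.14, 3.14]. Speed limits (rad/s): [2.57, 2.57, 3.14, 3.14, 3.14, 3.14].

INTERFACE

Orientations are given as a unit quaternion [w, x, y, z].
In Python, from cell import r gives the robot as it stands.
- The arm moves only by the tool step_arm, never from a script. Its arguments are lists of equal length, an entry for each row: "grip": the closure, from 0 (fully open) to 1 (shut); "translation": the shift along the tool's x, y, z in m, a list of three; "rot": the turn, a rotation vector about the tool's x, y, z in rad, a list of three. In form: {"grip": [grip, ...], "translation": [[dx, dy, dz], ...], "rot": [[ax, ay, az], ...]}. A call has 1 to 8 rows; each row shifts and turns the commanded pose from where the row before left it, along the tool's axes as they then stand; what a row does not reach is not made up. A row lasts 1/10 s, in which the tool goes at most 50 mm and 8.59 degrees, less where a joint would pass 70% of its speed; a pose out of reach is approached as far as the arm can. A call is refused whole if a number of a shift passes 0.05 or a number of a turn 0.15, either way. A call with a gripper value outside its range is refused whole. The fingers move at their own pace and stop on an object; "grip_force" is the grip in N (left out, the last holds). Time passes only in rows, so rows that do not move let the fingers close. It gives the time, the measured TCP pose, the force, the opening and the grip force at its end, in the units of the state.
- r.get_obs(): the state, without advancing time (a new reading comes with each control period).
- r.snapshot(name): name is "scene" or "top" or "wrist"; returns a dict with "color" (420x560x3 uint8, blue, green, red), "K" (3x3 intrinsics, pixels), "extrinsics" (4x4, takes a point from camera to world coordinates). Camera axes: x right, y down, z forward; pixel columns grow to the right and rows downward; lengths in m; the calibration is good to about 2 mm. A picture is of the moment at which its call begins. There is no depth.
- r.sign_off(): hands the job in; it is judged then, once.
The state is a dict: "clock": time; "qpos": joint angles; "joint_vel": joint speeds; "joint_torque": joint torques, N m; "tool_pos": TCP position; "eef_rot": TCP orientation; "ft_force": force on the tool from outside, world axes, zero at the start; "wrist_torque": the same for the moment, N m; "grip_width": opening from 0.0 (shut) to 1.0 (fully open); "grasp_force": force on a finger pad.
Only numpy, scipy, OpenCV 4.12 (cv2) and the standard library are available. Lean on these libraries where they do the work, as an engineer would, in place of code of your own. Each camera call takes 0.05 s, during which the arm holds its last target. There are 200 camera calls.

## Working session

There is one attempt and no reset: what is moved stays moved. The work goes in short steps, Python scripts to look and compute and a tool call to move; the robot and the scene stay as the last step left them, time stands still between calls to the robot, and variables do not carry over. Pictures are saved under pics/ and viewed, at most 10 in all, crops included, and the job is handed in when it is done.

Besides the shell and the picture viewer there is one more tool, called after "Emit:" as name(argument=value, ...) on one line, values as JSON. step_arm: Moves the arm, as the interface text tells. Its arguments: {"type":"object","properties":{"grip":{"type":"array","items":{"type":"number"}},"translation":{"type":"array","items":{"type":"array","items":{"type":"number"}}},"rot":{"type":"array","items":{"type":"array","items":{"type":"number"}}},"grip_force":{"type":"number"}},"required":["grip","translation","rot"]}

```bash
mkdir -p pics
python3 - <<'E'
from cell import r
import cv2,numpy as np
o=r.get_obs();print(o)
for n in("scene","top"):
    s=r.snapshot(n);cv2.imwrite(f"pics/{n}0.png",s["color"]);np.savez(f"{n}0.npz",**s);print(s["K"],s["extrinsics"])
E
```

```text
{'clock': 0.0, 'qpos': array([-1.27238951e+00,  2.77137283e-01, -2.79007184e-02,  1.26799651e+00,
       -7.07741942e-06,  1.46739947e+00]), 'joint_vel': array([ 0.00058049, -0.00106953, -0.00134885, -0.00132098,  0.00035766,
       -0.00092771]), 'joint_torque': array([-5.72063582e-04, -4.45507479e+01,  2.95203012e+01,  1.63487939e-02,
       -2.09143320e-05, -3.55103509e-06]), 'tool_pos': array([ 0.24416934, -0.57442861,  0.20984775]), 'eef_rot': array([-1.11343209e-03,  9.79886398e-01,  1.99552987e-01, -1.12466135e-04]), 'ft_force': array([-0.07003334, -0.56586964, -0.30682348]), 'wrist_torque': array([ 0.02480152,  0.00431051, -0.03932658]), 'grasp_force': 0.0, 'grip_width': 0.9995372010156882}
[[506.51190994   0.         284.55696678]
 [  0.         506.51190994 207.15462375]
 [  0.           0.           1.        ]] [[ 0.68870917  0.46769503 -0.5540226   1.1603394 ]
 [ 0.72479069 -0.46405453  0.50924636 -0.56437833]
 [-0.0189247  -0.75227306 -0.65857961  0.77752027]
 [ 0.          0.          0.          1.        ]]
[[442.28239112   0.         281.09971969]
 [  0.         442.28239112 204.27242675]
 [  0.           0.           1.        ]] [[-0.02568194 -0.99531898  0.09316952  0.46120813]
 [-0.9996184   0.02462042 -0.01252517 -0.04526618]
 [ 0.01017266 -0.09345563 -0.99557147  0.93827917]
 [ 0.          0.          0.          1.        ]]
```

View pics/top0.png

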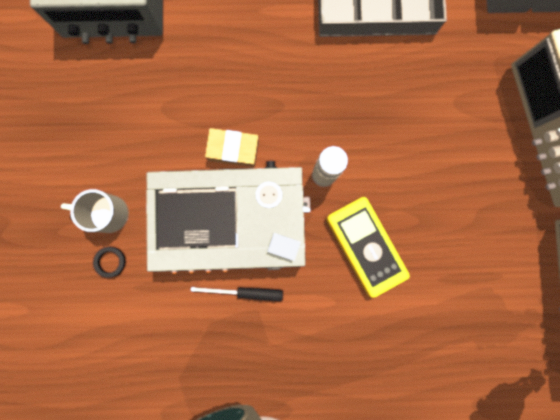

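View pics/scene0.png

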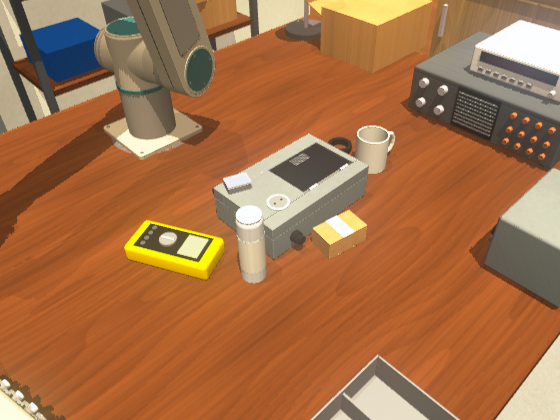

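Top view: the black flap spans about (156,191)–(237,248), with its ribbed patch at (197,237). The hinge is on the far side, towards the top of the image. Next I measure it.

```bash
cat > h.py <<'E'
import numpy as np,cv2
def bp(s,uv,z):
    E=s["extrinsics"];d=E[:3,:3]@np.linalg.inv(s["K"])@np.array([*uv,1.]);c=E[:3,3]
    return c+d*(z-c[2])/d[2]
def proj(s,p):
    E=s["extrinsics"];c=s["K"]@(E[:3,:3].T@(np.asarray(p)-E[:3,3]));return c[:2]/c[2]
E
python3 - <<'E'
from h import *
s=np.load("top0.npz");g=cv2.cvtColor(s["color"],cv2.COLOR_BGR2GRAY)
m=np.zeros_like(g);m[175:262,148:245]=(g[175:262,148:245]<70)
m=cv2.morphologyEx(m,cv2.MORPH_OPEN,np.ones((5,5)))
n,l,st,c=cv2.connectedComponentsWithStats(m);i=1+st[1:,4].argmax();print(st[i])
b=cv2.boxPoints(cv2.minAreaRect(np.argwhere(l==i)[:,::-1].astype(np.float32)))
P=[bp(s,p,.09) for p in b]
for p,q in zip(b,P):print(p,q.round(4))
print([np.linalg.norm(P[k]-P[k-1]).round(4) for k in range(4)],np.mean(P,0))
print("rib",bp(s,(197,237),.09))
# box corners
for p in((147,172),(303,168),(305,267),(147,271)):print(bp(s,p,.09).round(4))
cv2.imwrite("pics/crop.png",cv2.resize(s["color"][160:280,140:315],None,fx=4,fy=4,interpolation=cv2.INTER_CUBIC))
E
```

```text
Traceback (most recent call last):
ValueError: attempt to get argmax of an empty sequence
```

Run:
```python
from h import *
s=np.load("top0.npz");c=s["color"];print(c.shape,c.dtype,c[215,200],c[220,170],c[180,200],c[230,270])
g=cv2.cvtColor(c,cv2.COLOR_BGR2GRAY);print(g[215,150:245:3],g[180:262:3,175])
t=(int(g[205:225,165:185].mean())+int(g[215,250]))//2;print(t)
m=np.zeros_like(g);m[175:262,148:245]=(g[175:262,148:245]<t)
m=cv2.morphologyEx(m,cv2.MORPH_OPEN,np.ones((5,5),np.uint8))
n,l,st,_=cv2.connectedComponentsWithStats(m);i=1+st[1:,4].argmax();print(st[i])
b=cv2.boxPoints(cv2.minAreaRect(np.argwhere(l==i)[:,::-1].astype(np.float32)))
P=[bp(s,p,.09) for p in b]
for p,q in zip(b,P):print(p,q.round(4))
print([np.linalg.norm(P[k]-P[k-1]).round(4) for k in range(4)],np.mean(P,0))
print("rib",bp(s,(197,237),.09))
for p in((147,172),(303,168),(305,267),(147,271)):print(bp(s,p,.09).round(4))
cv2.imwrite("pics/crop.png",cv2.resize(c[160:280,140:315],None,fx=4,fy=4,interpolation=cv2.INTER_CUBIC))
```

```text
(420, 560, 3) uint8 [79 85 91] [75 78 88] [219 236 239] [220 236 239]
[233 229 101  82  83  82  85  86  86  85  85  85  85  88  87  87  91  91
  89  92  91  90  92  91  94  94  92  92 107 223 237 238] [232 233 232 242 176  82  82  82  85  80  85  86  83  84  85  86  83  85
  87  89  84  90 112 207 238 237 237 239]
160
[ 155  191   81   57 4069]
[154.09174 193.02753] [0.5684 0.188  0.09  ]
[234.38165 190.59451] [0.5693 0.0335 0.09  ]
[236.06421 246.11926] [0.4626 0.032  0.09  ]
[155.77429 248.55228] [0.4619 0.1847 0.09  ]
[np.float64(0.1066), np.float64(0.1545), np.float64(0.1068), np.float64(0.1527)] [0.51553947 0.10954984 0.09      ]
rib [0.48181697 0.10622284 0.09      ]
[0.6097 0.2017 0.09  ]
[ 0.6103 -0.1003  0.09  ]
[ 0.4197 -0.0983  0.09  ]
[0.42   0.2012 0.09  ]
```

View pics/crop.png

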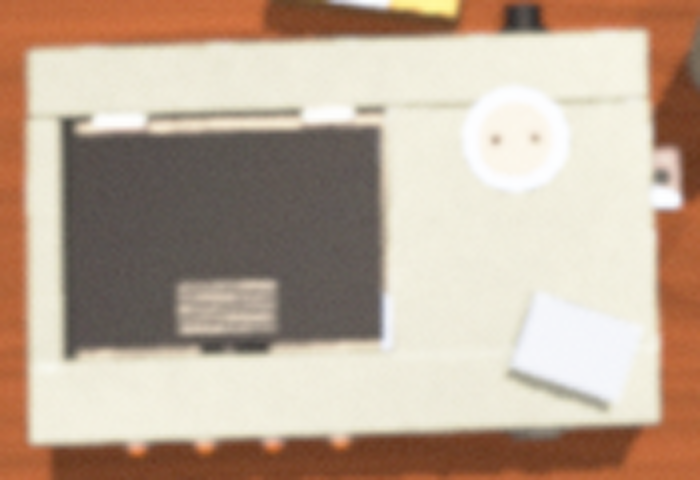

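The yaw is about 0. That puts the flap press point at about (0.482, 0.106, 0.090), the hinge at x≈0.570 and the breaker line at x≈0.503. The 107 × 153 mm measured size matches the flap. I'll move over the flap with the fingers shut, then turn so the closing line lies along the box's y.

Emit:
step_arm(grip=[1,1,1,1,1,1,1,1], translation=[[0.03,-0.033,-0.001],[0.03,-0.033,-0.001],[0.03,-0.033,-0.001],[0.03,-0.033,-0.001],[0.03,-0.033,-0.001],[0.03,-0.033,-0.001],[0.03,-0.033,-0.001],[0.03,-0.033,-0.001]], rot=[[0,0,0],[0,0,0],[0,0,0],[0,0,0],[0,0,0],[0,0,0],[0,0,0],[0,0,0]])

```text
clock: 0.9
tool_pos: [0.362, -0.2364, 0.2187]
eef_rot: [-0.0, 0.98, 0.199, -0.0]
ft_force: [0.6, -0.4, 0.1]
grip_width: 0.002
grasp_force: 0.0
```

Emit:
step_arm(grip=[1,1,1,1,1,1,1,1], translation=[[0.03,-0.033,-0.001],[0.03,-0.033,-0.001],[0.03,-0.033,-0.001],[0.03,-0.033,-0.001],[0.03,-0.033,-0.001],[0.03,-0.033,-0.001],[0.03,-0.033,-0.001],[0.03,-0.033,-0.001]], rot=[[0,0,0],[0,0,0],[0,0,0],[0,0,0],[0,0,0],[0,0,0],[0,0,0],[0,0,0]])

```text
clock: 1.7
tool_pos: [0.4796, 0.1004, 0.2267]
eef_rot: [0.0, 0.98, 0.2, -0.0]
ft_force: [0.4, -0.3, 1.1]
grip_width: -0.003
grasp_force: 0.0
```

Emit:
step_arm(grip=[1,1,1,1,1,1,1,1], translation=[[0,0,0],[0,0,0],[0,0,0],[0,0,0],[0,0,0],[0,0,0],[0,0,0],[0,0,0]], rot=[[0,0,-0.149],[0,0,-0.149],[0,0,-0.149],[0,0,-0.149],[0,0,-0.149],[0,0,-0.149],[0,0,-0.149],[0,0,-0.149]])

```text
clock: 2.5
tool_pos: [0.4792, 0.0984, 0.2265]
eef_rot: [-0.0, 0.697, 0.717, -0.0]
ft_force: [0.4, -0.6, 0.5]
grip_width: 0.001
grasp_force: 0.0
```

Emit:
step_arm(grip=[1,1,1,1,1,1,1,1], translation=[[0,0,0],[0,0,0],[0,0,0],[0,0,0],[0,0,0],[0,0,0],[0,0,0],[0,0,0]], rot=[[0,0,-0.149],[0,0,-0.149],[0,0,-0.149],[0,0,-0.149],[0,0,-0.149],[0,0,-0.149],[0,0,-0.149],[0,0,-0.149]])

```text
clock: 3.3
tool_pos: [0.4792, 0.0984, 0.2265]
eef_rot: [-0.001, 0.174, 0.985, -0.0]
ft_force: [-0.2, 0.0, 0.2]
grip_width: -0.002
grasp_force: 0.0
```

Emit:
step_arm(grip=[1,1,1,1], translation=[[0,0,0],[0,0,0],[0,0,0],[0,0,0]], rot=[[0,0,-0.149],[0,0,-0.149],[0,0,-0.058],[0,0,0]])

```text
clock: 3.7
tool_pos: [0.4793, 0.0984, 0.2265]
eef_rot: [-0.0, -0.0, 1.0, -0.0]
ft_force: [-0.2, 0.2, 0.4]
grip_width: 0.001
grasp_force: 0.0
```

Run:
```python
from cell import r
from h import *
from scipy.spatial.transform import Rotation as R
o=r.get_obs();q=o["eef_rot"];T=R.from_quat(q,scalar_first=True).as_matrix();print(o["clock"],o["tool_pos"],T.round(3),o["qpos"].round(2),o["ft_force"])
s=r.snapshot("wrist");cv2.imwrite("pics/w1.png",s["color"]);np.savez("w1.npz",**s)
E=s["extrinsics"];print("cam in tool",T.T@(E[:3,3]-o["tool_pos"]),"\n",(T.T@E[:3,:3]).round(3))
print(proj(s,(.482,.106,.09)))
```

```text
3.7 [0.47925437 0.09843122 0.22654523] [[-1.    -0.    -0.001]
 [-0.     1.    -0.   ]
 [ 0.001 -0.    -1.   ]] [ 0.07  0.03 -0.29  1.26  0.    0.07] [-0.17023929  0.18374645  0.3566    ]
cam in tool [ 0.07297206  0.00126819 -0.16242708] 
 [[-0.    -0.958 -0.286]
 [ 1.    -0.     0.001]
 [-0.001 -0.286  0.958]]
[284.66014682 195.31101802]
```

View pics/w1.png

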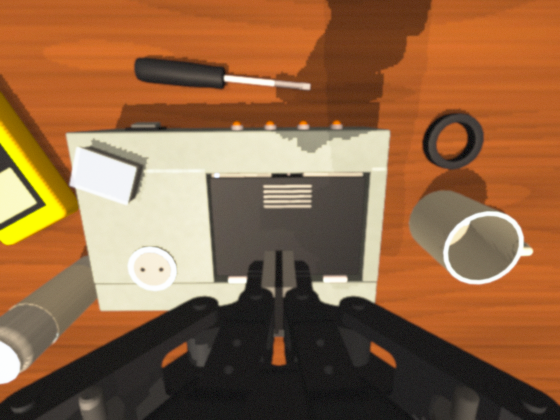

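The wrist view shows the ribbed patch at (288,195), within 3 px of where it was predicted (y≈0.107). The camera sits on the front side, clear of the flap. Next I descend to just above the flap.

Emit:
step_arm(grip=[1,1,1,1,1,1], translation=[[-0.003,0.009,0.04],[0,0,0.04],[0,0,0.03],[0,0,0.016],[0,0,0.004],[0,0,0]], rot=[[0,0,0],[0,0,0],[0,0,0],[0,0,0],[0,0,0],[0,0,0]])

```text
clock: 4.35
tool_pos: [0.4822, 0.1074, 0.0966]
eef_rot: [-0.001, 0.0, 1.0, -0.0]
ft_force: [0.0, -0.0, -0.0]
grip_width: 0.002
grasp_force: 0.0
```

Emit:
step_arm(grip=[1,1,1,1,1], translation=[[0,0,0.003],[0,0,0.003],[0,0,0.002],[0,0,0.002],[0,0,0]], rot=[[0,0,0],[0,0,0],[0,0,0],[0,0,0],[0,0,0]])

```text
clock: 4.85
tool_pos: [0.4826, 0.1074, 0.087]
eef_rot: [-0.0, -0.0, 1.0, 0.0]
ft_force: [0.4, 0.6, -0.6]
grip_width: 0.001
grasp_force: 0.0
```

Emit:
step_arm(grip=[1,1,1], translation=[[0,0,0.002],[0,0,0.001],[0,0,0]], rot=[[0,0,0],[0,0,0],[0,0,0]])

```text
clock: 5.15
tool_pos: [0.4825, 0.1074, 0.0838]
eef_rot: [-0.0, -0.0, 1.0, 0.0]
ft_force: [-0.5, -0.6, 0.5]
grip_width: -0.001
grasp_force: 0.0
```

Emit:
step_arm(grip=[1,1,1], translation=[[0,0,0.001],[0,0,0.001],[0,0,0]], rot=[[0,0,0],[0,0,0],[0,0,0]])

```text
clock: 5.45
tool_pos: [0.4826, 0.1074, 0.0819]
eef_rot: [-0.0, -0.0, 1.0, -0.0]
ft_force: [-0.2, -0.3, 0.6]
grip_width: -0.002
grasp_force: 0.0
```

Run:
```python
from cell import r
from h import *
s=r.snapshot("wrist");cv2.imwrite("pics/w2.png",s["color"])
o=r.get_obs();print(o["ft_force"],o["tool_pos"],o["wrist_torque"])
```

```text
[ 0.18562014 -0.92180706 -0.57146494] [0.48259063 0.10744334 0.08189808] [-0.04218855 -0.00646787  0.00833417]
```

View pics/w2.png

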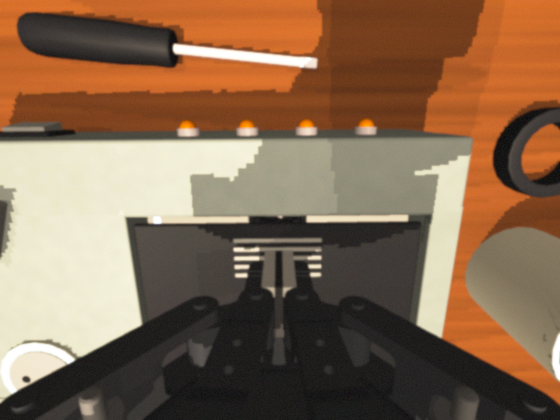

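The flap still looks shut and there is no contact force yet. I'll keep lowering slowly and watch the force.

Emit:
step_arm(grip=[1,1,1], translation=[[0,0,0.001],[0,0,0.001],[0,0,0]], rot=[[0,0,0],[0,0,0],[0,0,0]])

```text
clock: 5.8
tool_pos: [0.4826, 0.1074, 0.0799]
eef_rot: [-0.0, -0.0, 1.0, -0.0]
ft_force: [-0.2, -0.6, 0.5]
grip_width: -0.002
grasp_force: 0.0
```

Emit:
step_arm(grip=[1,1,1], translation=[[0,0,0.001],[0,0,0.001],[0,0,0]], rot=[[0,0,0],[0,0,0],[0,0,0]])

```text
clock: 6.1
tool_pos: [0.4825, 0.1074, 0.0778]
eef_rot: [-0.0, -0.0, 1.0, -0.0]
ft_force: [-0.7, 0.0, -0.8]
grip_width: -0.002
grasp_force: 0.0
```

Emit:
step_arm(grip=[1,1,1], translation=[[0,0,0.001],[0,0,0.001],[0,0,0]], rot=[[0,0,0],[0,0,0],[0,0,0]])

```text
clock: 6.4
tool_pos: [0.4826, 0.1074, 0.0758]
eef_rot: [-0.0, -0.0, 1.0, -0.0]
ft_force: [-0.4, -0.3, 0.7]
grip_width: 0.002
grasp_force: 0.0
```

Run:
```python
from cell import r
from h import *
s=r.snapshot("wrist");o=r.get_obs();p=proj(s,o["tool_pos"]);print(o["tool_pos"],o["ft_force"],p,s["K"][0])
S=r.snapshot("scene");q=proj(S,o["tool_pos"]);print(q)
a=cv2.resize(s["color"][200:320,200:360],(640,480),interpolation=cv2.INTER_CUBIC)
cv2.drawMarker(a,(int((p[0]-200)*4),int((p[1]-200)*4)),(0,0,255),0,12)
u,v=int(q[0]),int(q[1]);b=cv2.resize(S["color"][v-60:v+60,u-20:u+20],(160,480),interpolation=cv2.INTER_CUBIC)
cv2.drawMarker(b,(80,240),(0,0,255),0,12)
cv2.imwrite("pics/c3.png",np.hstack([a,b]))
```

```text
[0.48257106 0.10742982 0.07590755] [ 0.15846575  0.01969917 -0.42550609] [275.87239528 250.78190013] [317.31633281   0.         278.38569853]
[298.90319366 163.8146731 ]
```

View pics/c3.png

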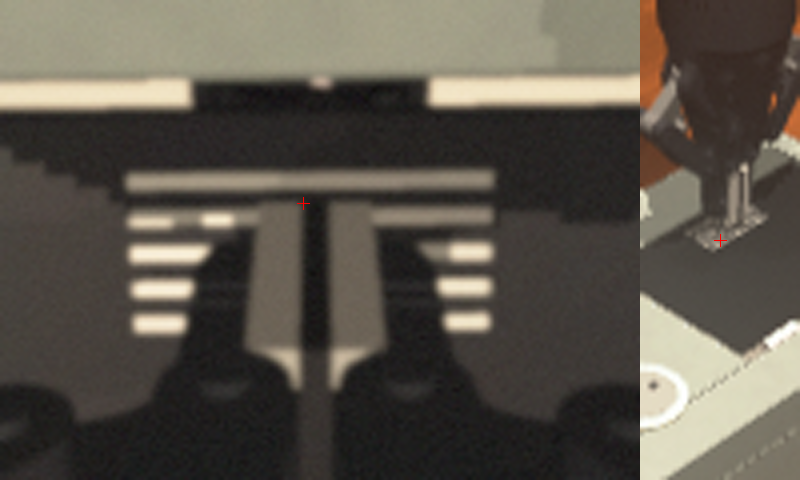

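The fingertips are still visibly above the flap: in the scene crop the tip ends about 6 px above the projected TCP. So the real tips sit roughly 10 mm short of the nominal TCP. I'll keep going to first contact and calibrate from it.

Emit:
step_arm(grip=[1,1,1], translation=[[0,0,0.001],[0,0,0.001],[0,0,0]], rot=[[0,0,0],[0,0,0],[0,0,0]])

```text
clock: 6.8
tool_pos: [0.4825, 0.1074, 0.0738]
eef_rot: [-0.0, -0.0, 1.0, -0.0]
ft_force: [-0.2, -0.1, 0.4]
grip_width: -0.004
grasp_force: 0.0
```

Emit:
step_arm(grip=[1,1,1], translation=[[0,0,0.001],[0,0,0.001],[0,0,0]], rot=[[0,0,0],[0,0,0],[0,0,0]])

```text
clock: 7.1
tool_pos: [0.4825, 0.1074, 0.0718]
eef_rot: [-0.0, -0.0, 1.0, -0.0]
ft_force: [-0.3, -0.3, -0.0]
grip_width: 0.003
grasp_force: 0.0
```

Emit:
step_arm(grip=[1,1,1], translation=[[0,0,0.001],[0,0,0.001],[0,0,0]], rot=[[0,0,0],[0,0,0],[0,0,0]])

```text
clock: 7.4
tool_pos: [0.4828, 0.1074, 0.07]
eef_rot: [0.0, -0.0, 1.0, 0.0]
ft_force: [0.9, 0.2, -0.1]
grip_width: -0.0
grasp_force: 0.2
```

Emit:
step_arm(grip=[1,1], translation=[[0,0,0.001],[0,0,0]], rot=[[0,0,0],[0,0,0]])

```text
clock: 7.6
tool_pos: [0.4828, 0.1074, 0.0692]
eef_rot: [0.0, -0.0, 1.0, -0.0]
ft_force: [-0.9, -0.1, 3.5]
grip_width: -0.001
grasp_force: 1.6
```

Emit:
step_arm(grip=[1,1], translation=[[0,0,0.001],[0,0,0]], rot=[[0,0,0],[0,0,0]])

```text
clock: 7.8
tool_pos: [0.4827, 0.1075, 0.0681]
eef_rot: [0.0, -0.0, 1.0, 0.0]
ft_force: [-0.8, -0.4, 2.2]
grip_width: -0.002
grasp_force: 1.6
```

Contact came at TCP z≈0.070, so the real tip is about 20 mm behind the reported TCP. Continuing to the latch stop at about 10 N.

Emit:
step_arm(grip=[1,1,1], translation=[[0,0,0.001],[0,0,0.001],[0,0,0]], rot=[[0,0,0],[0,0,0],[0,0,0]])

```text
clock: 8.1
tool_pos: [0.4828, 0.1074, 0.066]
eef_rot: [0.0, -0.0, 1.0, 0.0]
ft_force: [-0.4, -0.3, 3.4]
grip_width: 0.004
grasp_force: 1.7
```

Emit:
step_arm(grip=[1,1], translation=[[0,0,0.001],[0,0,0]], rot=[[0,0,0],[0,0,0]])

```text
clock: 8.3
tool_pos: [0.4828, 0.1075, 0.0655]
eef_rot: [0.0, -0.0, 1.0, 0.0]
ft_force: [-2.0, 0.0, 6.6]
grip_width: -0.002
grasp_force: 3.7
```

Emit:
step_arm(grip=[1,1], translation=[[0,0,0.002],[0,0,0]], rot=[[0,0,0],[0,0,0]])

```text
clock: 8.5
tool_pos: [0.4829, 0.1075, 0.065]
eef_rot: [0.0, -0.0, 1.0, -0.0]
ft_force: [-6.0, -0.9, 17.0]
grip_width: 0.001
grasp_force: 8.8
```

Stop reached at 17 N. Now I retreat quickly straight up to let the flap spring open, then look.

Emit:
step_arm(grip=[1,1,1,1,1,1,1,1], translation=[[0.01,0,-0.03],[0.01,0,-0.045],[0,0,-0.05],[0,0,-0.05],[0,0,-0.01],[0,0,0],[0,0,0],[0,0,0]], rot=[[0,0,0],[0,0,0],[0,0,0],[0,0,0],[0,0,0],[0,0,0],[0,0,0],[0,0,0]])

```text
clock: 9.3
tool_pos: [0.461, 0.1073, 0.2453]
eef_rot: [-0.002, -0.0, 1.0, -0.0]
ft_force: [-0.4, 0.4, -0.4]
grip_width: 0.002
grasp_force: 0.0
```

Emit:
step_arm(grip=[1,1,1,1,1,1,1,1], translation=[[-0.02,0,0],[0,0,0],[0,0,0],[0,0,0],[0,0,0],[0,0,0],[0,0,0],[0,0,0]], rot=[[0,0,0],[0,0,0],[0,0,0],[0,0,0],[0,0,0],[0,0,0],[0,0,0],[0,0,0]])

```text
clock: 10.1
tool_pos: [0.4826, 0.1074, 0.2482]
eef_rot: [0.0, -0.0, 1.0, -0.0]
ft_force: [0.1, 0.4, -0.5]
grip_width: 0.002
grasp_force: 0.0
```

Run:
```python
from cell import r
from h import *
s=r.snapshot("wrist");o=r.get_obs();print(o["clock"],o["tool_pos"],o["ft_force"])
np.savez("w4.npz",**s);cv2.imwrite("pics/w4.png",s["color"])
for y in(.0575,.0905,.1235,.1565):print(proj(s,(.503,y,.07)),proj(s,(.503,y,.078)))
S=r.snapshot("scene");np.savez("s4.npz",**S);cv2.imwrite("pics/s4.png",cv2.resize(S["color"][130:250,210:380],None,fx=4,fy=4,interpolation=cv2.INTER_CUBIC))
```

```text
10.15 [0.48266512 0.10745158 0.24817749] [ 0.2130486  -0.42851207 -0.06747913]
[232.08906387 201.31157931] [231.06747639 203.25612132]
[261.752452   201.30936131] [261.38923765 203.25370327]
[291.4113389  201.30714364] [291.70629568 203.25128559]
[321.06572559 201.3049263 ] [322.01865157 203.24886829]
```

View pics/w4.png

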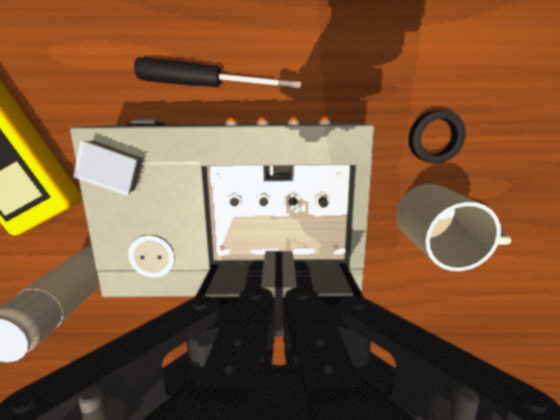

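The flap is open and four buttons are visible at about (234,202), (263,202), (293,202) and (324,202). I'm moving in to see which one stands up.

Emit:
step_arm(grip=[1,1,1,1], translation=[[0,0,0.035],[0,0,0.035],[0,0,0],[0,0,0]], rot=[[0,0,0],[0,0,0],[0,0,0],[0,0,0]])

```text
clock: 10.6
tool_pos: [0.4822, 0.1074, 0.178]
eef_rot: [-0.001, -0.0, 1.0, -0.0]
ft_force: [0.2, 0.2, 0.3]
grip_width: 0.003
grasp_force: 0.0
```

Run:
```python
from cell import r
from h import *
s=r.snapshot("wrist");o=r.get_obs();print(o["clock"],o["tool_pos"],o["ft_force"])
np.savez("w5.npz",**s)
for y in(.0575,.0905,.1235,.1565):print(proj(s,(.503,y,.07)),proj(s,(.503,y,.078)))
a=cv2.resize(s["color"][150:250,190:370],None,fx=4.4,fy=4.4,interpolation=cv2.INTER_CUBIC);S=np.load("s4.npz")
b=cv2.resize(S["color"][140:180,250:370],(792,150*264//150),interpolation=cv2.INTER_CUBIC)[:158]
cv2.imwrite("pics/c5.png",np.vstack([a,b]));print(a.shape)
```

```text
10.65 [0.48353479 0.10752591 0.17933656] [1.00906137 0.93689914 0.0144799 ]
[221.38099713 222.57266053] [219.81600717 225.55574402]
[258.00054629 222.56839018] [257.44472542 225.55112696]
[294.61462336 222.56412046] [295.06766585 225.5465106 ]
[331.22322957 222.55985138] [332.68482979 225.54189496]
(440, 792, 3)
```

View pics/c5.png

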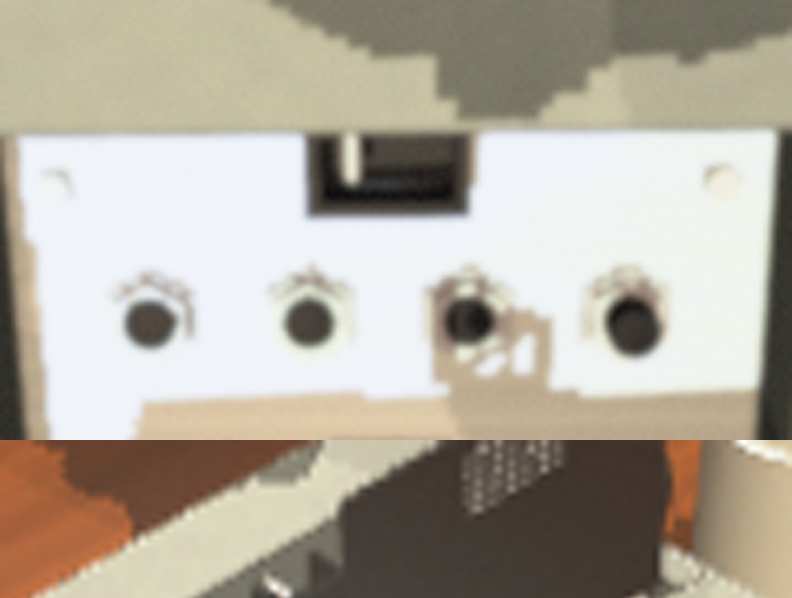

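The rightmost (+y) button stands up: it looks larger, shows its side wall, and its spacing is 37.3 px against 36.2 for the others (1.3 px outward, where 8 mm of height would give about 1.5 px). It is at about (0.502, 0.158). Moving over it and down.

Emit:
step_arm(grip=[1,1,1,1,1,1,1,1], translation=[[-0.01,0.025,0],[-0.009,0.025,0],[0,0,0.03],[0,0,0.03],[0,0,0.03],[0,0,0.02],[0,0,0.005],[0,0,0]], rot=[[0,0,0],[0,0,0],[0,0,0],[0,0,0],[0,0,0],[0,0,0],[0,0,0],[0,0,0]])

```text
clock: 11.45
tool_pos: [0.5028, 0.1576, 0.0641]
eef_rot: [0.001, -0.0, 1.0, 0.0]
ft_force: [-0.3, -0.4, 0.0]
grip_width: -0.004
grasp_force: 0.0
```

Emit:
step_arm(grip=[1,1,1,1], translation=[[0,0,0.002],[0,0,0.002],[0,0,0.002],[0,0,0]], rot=[[0,0,0],[0,0,0],[0,0,0],[0,0,0]])

```text
clock: 11.85
tool_pos: [0.5019, 0.1575, 0.0574]
eef_rot: [0.0, -0.0, 1.0, 0.0]
ft_force: [0.6, -0.2, -0.3]
grip_width: 0.002
grasp_force: 0.0
```

Expected contact at TCP ≈0.058; pressing on in small steps.

Emit:
step_arm(grip=[1,1,1], translation=[[0,0,0.002],[0,0,0.001],[0,0,0]], rot=[[0,0,0],[0,0,0],[0,0,0]])

```text
clock: 12.15
tool_pos: [0.502, 0.1575, 0.0542]
eef_rot: [0.0, -0.0, 1.0, 0.0]
ft_force: [0.1, -0.2, 1.6]
grip_width: -0.002
grasp_force: 1.1
```

Emit:
step_arm(grip=[1,1,1], translation=[[0,0,0.002],[0,0,0.001],[0,0,0]], rot=[[0,0,0],[0,0,0],[0,0,0]])

```text
clock: 12.45
tool_pos: [0.502, 0.1575, 0.0509]
eef_rot: [0.0, -0.0, 1.0, 0.0]
ft_force: [1.6, 0.2, 1.2]
grip_width: 0.0
grasp_force: 0.7
```

Emit:
step_arm(grip=[1,1,1], translation=[[0,0,0.001],[0,0,0.001],[0,0,0]], rot=[[0,0,0],[0,0,0],[0,0,0]])

```text
clock: 12.75
tool_pos: [0.502, 0.1575, 0.0497]
eef_rot: [0.0, -0.0, 1.0, 0.0]
ft_force: [-1.6, -0.2, 7.7]
grip_width: -0.001
grasp_force: 3.4
```

Emit:
step_arm(grip=[1,1,1], translation=[[0,0,0.001],[0,0,0.001],[0,0,0]], rot=[[0,0,0],[0,0,0],[0,0,0]])

```text
clock: 13.05
tool_pos: [0.5021, 0.1575, 0.0495]
eef_rot: [0.0, -0.0, 1.0, -0.0]
ft_force: [-5.2, -0.6, 19.3]
grip_width: -0.004
grasp_force: 9.3
```

The button is on its hard stop at the expected height of 70 mm. Retreating to the earlier viewpoint to check.

Emit:
step_arm(grip=[1,1,1,1,1,1,1], translation=[[0,0,-0.02],[0,0,-0.04],[0,0,-0.04],[0,0,-0.033],[0.01,-0.025,0],[0.009,-0.025,0],[0,0,0]], rot=[[0,0,0],[0,0,0],[0,0,0],[0,0,0],[0,0,0],[0,0,0],[0,0,0]])

```text
clock: 13.75
tool_pos: [0.481, 0.1057, 0.1796]
eef_rot: [-0.001, 0.001, 1.0, -0.0]
ft_force: [-0.0, -0.5, -0.7]
grip_width: -0.002
grasp_force: 0.0
```

Run:
```python
from cell import r
from h import *
s=r.snapshot("wrist");o=r.get_obs();print(o["clock"],o["tool_pos"],o["ft_force"])
a=cv2.resize(s["color"][150:250,190:370],None,fx=4.4,fy=4.4,interpolation=cv2.INTER_CUBIC)
S=r.snapshot("scene");b=cv2.resize(S["color"][110:210,250:410],(792,495))[:,:][::2]
b=cv2.resize(S["color"][110:210,240:400],(254,159))
c=np.zeros((159,792,3),np.uint8);c[:,:254]=b
t=r.snapshot("top")["color"][160:260,140:300];c[:,260:514]=cv2.resize(t,(254,159))
cv2.imwrite("pics/c6.png",np.vstack([a,c]))
```

```text
13.8 [0.48170526 0.10663189 0.17947031] [ 0.75278058  0.11561323 -1.13304657]
```

View pics/c6.png

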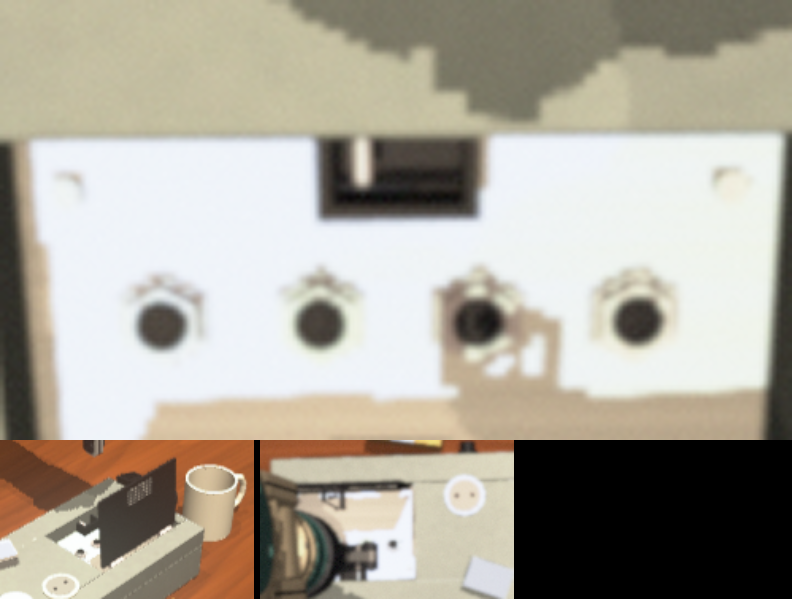

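All four buttons are now the same size and evenly spaced (161, 319, 479, 638), and the flap stands upright. Next I plan the closing arc from behind the flap.

Emit:
step_arm(grip=[1,1,1,1,1,1,1,1], translation=[[0,0.002,-0.04],[0,0,-0.02],[-0.045,0,0],[-0.045,0,0],[-0.043,0,0],[0,0,0.04],[0,0,0.037],[0,0,0]], rot=[[0,0,0],[0,0,0],[0,0,0],[0,0,0],[0,0,0],[0,0,0],[0,0,0],[0,0,0]])

```text
clock: 14.7
tool_pos: [0.6111, 0.1099, 0.1559]
eef_rot: [-0.007, -0.001, 1.0, -0.0]
ft_force: [-1.2, 0.5, -1.0]
grip_width: -0.002
grasp_force: 0.0
```

Run:
```python
from cell import r
import numpy as np
o=r.get_obs();p=o["tool_pos"];print(o["clock"],p,o["ft_force"])
th=np.r_[1.62,np.arange(1.5,0.0,-.1),0.0]
ro=np.interp(th,[0,1.5],[.099,.093])
X=.5695-ro*np.cos(th)+.002*np.sin(th)+.011; Z=.088+ro*np.sin(th)+.002*np.cos(th)-.020
d=np.diff(np.c_[np.r_[p[0],X],np.r_[p[2],Z]],axis=0)
for t,x,z,(a,b) in zip(th,X,Z,d):print(f"{t:.2f} TCP {x:.4f} {z:.4f}  tool dx {-a:.4f} dz {-b:.4f}")
```

```text
14.7 [0.61106791 0.10990634 0.15591381] [-1.17064904  0.53129488 -1.04944675]
1.62 TCP 0.5871 0.1608  tool dx 0.0240 dz -0.0049
1.50 TCP 0.5759 0.1609  tool dx 0.0112 dz -0.0001
1.40 TCP 0.5666 0.1604  tool dx 0.0093 dz 0.0005
1.30 TCP 0.5573 0.1589  tool dx 0.0093 dz 0.0015
1.20 TCP 0.5482 0.1565  tool dx 0.0091 dz 0.0024
1.10 TCP 0.5394 0.1532  tool dx 0.0089 dz 0.0033
1.00 TCP 0.5309 0.1490  tool dx 0.0085 dz 0.0042
0.90 TCP 0.5228 0.1440  tool dx 0.0081 dz 0.0050
0.80 TCP 0.5152 0.1381  tool dx 0.0076 dz 0.0059
0.70 TCP 0.5082 0.1315  tool dx 0.0070 dz 0.0066
0.60 TCP 0.5019 0.1242  tool dx 0.0063 dz 0.0073
0.50 TCP 0.4963 0.1163  tool dx 0.0056 dz 0.0079
0.40 TCP 0.4916 0.1078  tool dx 0.0048 dz 0.0085
0.30 TCP 0.4877 0.0988  tool dx 0.0039 dz 0.0090
0.20 TCP 0.4847 0.0895  tool dx 0.0030 dz 0.0093
0.10 TCP 0.4826 0.0798  tool dx 0.0021 dz 0.0096
0.00 TCP 0.4815 0.0700  tool dx 0.0011 dz 0.0098
```

Emit:
step_arm(grip=[1,1,1], translation=[[0.012,0,0.001],[0.012,0,0],[0,0,0]], rot=[[0,0,0],[0,0,0],[0,0,0]])

```text
clock: 15.0
tool_pos: [0.5908, 0.1099, 0.1645]
eef_rot: [0.001, -0.0, 1.0, 0.0]
ft_force: [0.1, 0.1, 0.1]
grip_width: -0.002
grasp_force: 0.0
```

Emit:
step_arm(grip=[1,1,1,1,1,1,1,1], translation=[[0.007,0,0.001],[0.007,0,0.001],[0.009,0,0.001],[0.009,0,0.002],[0.009,0,0.002],[0.009,0,0.003],[0.009,0,0.004],[0,0,0]], rot=[[0,0,0],[0,0,0],[0,0,0],[0,0,0],[0,0,0],[0,0,0],[0,0,0],[0,0,0]])

```text
clock: 15.8
tool_pos: [0.5303, 0.1094, 0.1469]
eef_rot: [-0.002, -0.0, 1.0, -0.0]
ft_force: [0.8, -0.6, 1.1]
grip_width: 0.004
grasp_force: 0.6
```

Contact at about 1 N, with the flap following at θ≈1.0. Continuing along the arc.

Emit:
step_arm(grip=[1,1,1,1,1,1], translation=[[0.008,0,0.004],[0.008,0,0.006],[0.007,0,0.006],[0.006,0,0.007],[0.006,0,0.008],[0,0,0]], rot=[[0,0,0],[0,0,0],[0,0,0],[0,0,0],[0,0,0],[0,0,0]])

```text
clock: 16.4
tool_pos: [0.4954, 0.1094, 0.1154]
eef_rot: [-0.002, -0.0, 1.0, -0.0]
ft_force: [1.9, -0.5, 1.8]
grip_width: 0.001
grasp_force: 0.9
```

Emit:
step_arm(grip=[1,1,1,1,1,1], translation=[[0.005,0,0.008],[0.004,0,0.009],[0.003,0,0.009],[0.002,0,0.009],[0,0,0.004],[0,0,0]], rot=[[0,0,0],[0,0,0],[0,0,0],[0,0,0],[0,0,0],[0,0,0]])

```text
clock: 17.0
tool_pos: [0.4826, 0.1094, 0.077]
eef_rot: [-0.001, -0.0, 1.0, 0.0]
ft_force: [0.3, -0.7, 2.7]
grip_width: 0.007
grasp_force: 1.3
```

Now I push down to the stop (TCP about 0.0655 and more than 10 N).

Emit:
step_arm(grip=[1,1,1,1,1], translation=[[0,0,0.004],[0,0,0.003],[0,0,0.003],[0,0,0.001],[0,0,0]], rot=[[0,0,0],[0,0,0],[0,0,0],[0,0,0],[0,0,0]])

```text
clock: 17.5
tool_pos: [0.4825, 0.1094, 0.0665]
eef_rot: [-0.001, -0.0, 1.0, 0.0]
ft_force: [-2.2, -0.2, 3.7]
grip_width: 0.001
grasp_force: 1.7
```

Emit:
step_arm(grip=[1,1], translation=[[0,0,0.001],[0,0,0]], rot=[[0,0,0],[0,0,0]])

```text
clock: 17.7
tool_pos: [0.483, 0.1094, 0.0661]
eef_rot: [-0.001, -0.0, 1.0, -0.0]
ft_force: [-4.2, -0.2, 5.2]
grip_width: -0.002
grasp_force: 2.5
```

Emit:
step_arm(grip=[1,1,1], translation=[[0,0,0.001],[0,0,0.001],[0,0,0]], rot=[[0,0,0],[0,0,0],[0,0,0]])

```text
clock: 18.0
tool_pos: [0.4831, 0.1095, 0.0656]
eef_rot: [-0.001, -0.0, 1.0, -0.0]
ft_force: [-8.0, -0.6, 15.9]
grip_width: 0.005
grasp_force: 7.9
```

On the stop at 16 N; releasing and backing away.

Emit:
step_arm(grip=[1,1,1,1,1,1,1,1], translation=[[0,0,-0.01],[0,0,-0.03],[0,0,-0.05],[0,0,-0.05],[0,0,-0.03],[0,0,0],[0,0,0],[0,0,0]], rot=[[0,0,0],[0,0,0],[0,0,0],[0,0,0],[0,0,0],[0,0,0],[0,0,0],[0,0,0]])

```text
clock: 18.8
tool_pos: [0.4829, 0.1093, 0.2325]
eef_rot: [-0.001, -0.0, 1.0, -0.0]
ft_force: [0.2, -0.3, 0.3]
grip_width: 0.006
grasp_force: 0.0
```

Emit:
step_arm(grip=[1,1,1,1,1,1,1,1], translation=[[0,0,0],[0,0,0],[0,0,0],[0,0,0],[0,0,0],[0,0,0],[0,0,0],[0,0,0]], rot=[[0,0,0],[0,0,0],[0,0,0],[0,0,0],[0,0,0],[0,0,0],[0,0,0],[0,0,0]])

```text
clock: 19.6
tool_pos: [0.4838, 0.1095, 0.2341]
eef_rot: [0.0, -0.0, 1.0, 0.0]
ft_force: [0.9, 0.1, -0.0]
grip_width: 0.001
grasp_force: 0.0
```

Run:
```python
from cell import r
import cv2,numpy as np
a=r.snapshot("wrist")["color"];b=r.snapshot("scene")["color"][100:310,160:440]
o=r.get_obs();print(o["clock"],o["tool_pos"],o["ft_force"])
cv2.imwrite("pics/f.png",np.hstack([cv2.resize(a,(400,300)),cv2.resize(b,(400,300))]))
```

```text
19.7 [0.48372575 0.10941822 0.23407139] [0.25752622 0.57793769 0.6947583 ]
```

View pics/f.png

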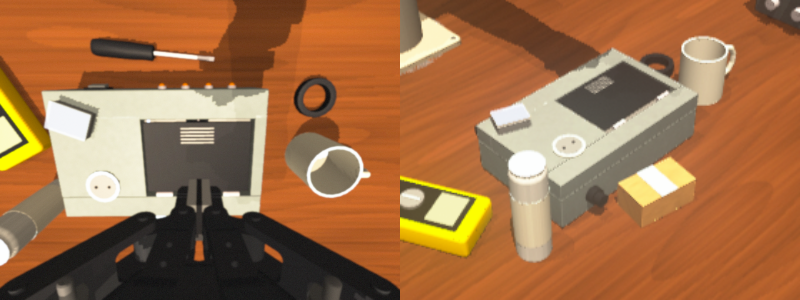

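The flap is latched flush (ribs at (197,135) in the left half), nothing else has moved, and the arm is clear. Handing in.

```bash
python3 -c "
from cell import r
print(r.sign_off())"
```

```text
the job is handed in; nothing more can be done
None
```

The job is handed in at about 20 s: I opened the flap by its push latch, pressed the tripped breaker (the one nearest the box's +y side) fully in, and pushed the flap shut until it latched. The loose items in view had not moved.

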